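# Clamp a tool-steel blank with an indexing lever

## Robot

A 6-joint arm with a two-finger parallel gripper is mounted at the origin on the work surface. World frame = base frame: x ahead of the robot, y to its left, z up, the work surface at z = 0. Lengths are in m, angles in rad, forces in N, time in s.
With the tool pointing down it reaches from about 0.225 to 0.875 m from the base axis. Payload 3.4 kg.
Tool frame: the origin (TCP) lies between the finger pads; the fingertips stand 8 mm ahead of it and the grasp point (between the pads) lies 11 mm behind it; z points along the fingers, y is the line along which they close (so a half turn about z gives the same grasp; the last joint's range is limited). The gripper opens to 85 mm and grips with 20 to 120 N. Pads are 22 mm wide; open, the fingers measure 114 mm over their backs; the gripper's body (76 mm by 85 mm) begins 54 mm behind the grasp point. The pads swing forward as they close: fully open they stand 13 mm farther back than shut.
Start: joints at [-1.263, 0.276, 1.505, -0, 1.361, -0.121], TCP at [0.239, -0.523, 0.218] pointing down, gripper open.
Joint ranges: [-2.89, 2.89], [-0.75, 2.08], [0.22, 2.7], [-1.18, 4.32], [0.11, 2.71], [-2.7, 2.7]. Speed limits (rad/s): [2.57, 2.57, 3.14, 3.14, 3.14, 3.14].

## Interface

Orientations are given as a unit quaternion [w, x, y, z].
In Python, from rig import manip gives the robot as it stands.
- The arm moves only by the tool move_arm, never from a script. Its argument "deltas" is a list that holds one entry, the list of rows, each a list of 5 numbers: the shift along the tool's x, y, z normalised to -1 to 1, where 1 is 80 cm, then the turn about the tool's z normalised to -1 to 1, where 1 is 120 degrees, then the closure, from -1 (fully open) to 1 (shut). In form: [[[tx, ty, tz, twist, grip], ...]]. A call has 1 to 12 rows; each row is the pose to reach, as a shift and turn from the pose commanded when the call began, along the tool's axes at that moment; what a row does not reach only later rows make up. A row lasts 1/10 s, in which the tool goes at most 50 mm and 8.59 degrees, less where a joint would pass 70% of its speed; a pose out of reach is approached as far as the arm can. A call with a number of a shift or a turn outside -1 to 1 is refused whole. A call with a gripper value outside its range is refused whole. The fingers move at their own pace and stop on an object; "squeeze" is the grip in N (left out, the last holds). Time passes only in rows, so rows that repeat a pose let the fingers close. It gives the time, the measured TCP pose, the force, the opening and the grip force at its end, in the units of the state.
- manip.get_state(): the state, without advancing time (a new reading comes with each control period).
- manip.get_image(name): name is "side" or "top" or "wrist"; returns the picture (400x640x3 uint8, red, green, blue); there is no depth.
- manip.camera_params(name): a dict with "fx", "fy", "cx", "cy" (pixels), "R" (3x3) and "t" (3): a world point X has camera coordinates R X + t; the wrist camera has in their place "tool_from_camera" (4x4, takes a point from camera to tool coordinates, whose origin is the TCP and whose axes are the flange's). Camera axes: x right, y down, z forward; pixel columns grow to the right and rows downward; lengths in m; the calibration is good to about 2 mm. A picture is of the moment at which its call begins: read the wrist's pose just before it. camera_params takes no time and is no camera call.
- manip.sign_off(): hands the job in; it is judged then, once.
The state is a dict: "clock": time; "qpos": joint angles; "qd": joint speeds; "effort": joint torques, N m; "position": TCP position; "ee_rot": TCP orientation; "contact_force": force on the tool from outside, world axes, zero at the start; "moment": the same for the moment, N m; "width": finger opening in m; "gripper_force": force on a finger pad.
Only numpy, scipy, OpenCV 4.12 (cv2) and the standard library are available. Lean on these libraries where they do the work, as an engineer would, in place of code of your own. Each camera call takes 0.05 s, during which the arm holds its last target. There are 200 camera calls.

## Task

Clamp the steel blank in the checking fixture with its black clamping lever: turning clockwise (seen from above) tightens it, but the lever meets a stop pin before the strap is down, so lift it off its teeth, swing it back, let it drop into the teeth again and turn on, as often as needed. Stop when the blank is held firmly, when it takes about 12 newtons at the grip to keep the lever turning, clear of the stop pins (bare turning takes about 7; do not go above 14, which marks the blank). Let go with the lever fully seated in its teeth and everything else left where it is.

Things in the scene. Friction and masses are not known exactly. Their poses are not given: they have to be found in the camera images.
- fixture: the fixture, bolted down: grey base plate 200 x 120 x 15 mm, an aluminium post (56 x 64 mm) and on it a dark disc (diameter 108 mm, top at 91 mm). Origin: at table height on the vertical lever axis, middle of the post. +x points from the post to the blank, z up. Two 8 mm steel stop pins (top at 145 mm) stand on the disc 46 mm from the axis, 1.14 rad either side of -x
- grip (a point): the upright black round grip at the end of the lever, rigid with it: 20 to 26 mm thick (thickest near its top), from 124 to 171 mm above the table while the lever is seated. This point lies on its centre line, 148 mm above the table when seated, 85 mm from the lever axis. The lever arm below is 14 mm wide, its top at 126 mm
- lever (a joint): angle of the lever about the vertical axis, rad: 0 when it points along the fixture's -x, growing clockwise seen from above (tightening). Runs from -0.9 to 0.9, where its arm meets the stop pins
- lift (a joint): height of the lever above its seat, m. 0: seated, teeth engaged with the crown, it turns the screw both ways. Above 0.007 it is clear and swings freely; it can rise 0.016. A spring and its weight push it down with 7 to 11 N. Let down tooth on tooth (it may start so) it stands 4 to 7 mm high and must be turned a little (up to 0.2 rad) before it drops in
- strap: dark steel clamping strap, 30 mm wide and 14 mm thick, that comes out of the post above the blank and goes straight down, 5 mm per rad, as the screw is turned clockwise. Origin: on the lever axis, level with its underside. It takes about 1.2 to 1.6 rad of turning to reach the blank and more to clamp it: more than one swing, sometimes more than two
- blank: loose bright steel blank, 50 x 36 x 24 mm, lying on the fixture's base plate under the strap between two low ribs. Origin: centre of its underside. It is already in its place and is to stay there.
- case: bystander, loose: flat red plastic case 110 x 60 x 22 mm; origin under its centre
- carton: bystander, loose: blue box 90 x 70 x 50 mm; origin under its centre
- holder: bystander, loose: small steel collet holder, 44 mm wide, 60 mm high, standing; origin under its centre
- crown (a point): top of the screw's steel crown, on the lever axis, 110 mm up; 16 teeth, one every 0.393 rad, 0.05 rad of play. The screw has friction, about 0.6 N m while it turns, and stays where left. Efforts hold for a lever in motion (at rest friction hides some) and as a pure sideways push: a tight grasp that turns along adds its twist, so push loosely or add push x 0.085 m and twist: about 1.0 N m is right
- nose (a point): underside of the strap's sprung black pad (24 mm wide, 4 mm thick), 75 mm from the lever axis, over the blank. Once it bears on the blank the push at the grip while turning grows from about 7 N to 12 N over some 0.3 to 0.5 rad more; 12 N at the grip is a clamping force of about 85 N (wanted: 45 to 125 N)
Not all that is in view belongs to the job. Leave any red or yellow look-alike of the blank alone.

How it is judged:
By the outcome, as a careful person would: the job done as asked, in the order asked, and still so for the second after the job is handed in, with the robot touching nothing.
It also fails if it takes over 64 s, if anything falls off the work surface, if the arm or the gripper's body presses on something with over 40 N, if the wrist force passes 120 N, or if a joint passes its speed limit or range.

## Working session

There is one attempt and no reset: what is moved stays moved. The work goes in short steps, Python scripts to look and compute and a tool call to move; the robot and the scene stay as the last step left them, time stands still between calls to the robot, and variables do not carry over. Pictures are saved under pics/ and viewed, at most 10 in all, crops included, and the job is handed in when it is done.

Besides the shell and the picture viewer there is one more tool, called after "Emit:" as a command line: name --argument value ..., lists and objects as JSON in quotes. move_arm: Moves the arm, as the interface text tells. Scaled input: -1 to 1 covers 80 cm each way for a shift and 120 degrees each way for a turn. Its arguments: {"type":"object","properties":{"deltas":{"type":"array","items":{"type":"array","items":{"type":"array","items":{"type":"number","minimum":-1,"maximum":1}}}},"squeeze":{"type":"number"}},"required":["deltas"]}

```bash
mkdir -p pics; ls
python3 - <<'E'
from rig import manip
import cv2,numpy as np
s=manip.get_state(); print({k:np.round(v,3).tolist() for k,v in s.items()})
for n in ["side","top"]:
    im=manip.get_image(n); cv2.imwrite(f"pics/{n}0.png",im[:,:,::-1])
    p=manip.camera_params(n); print(n,{k:np.round(v,4).tolist() for k,v in p.items()})
print(manip.camera_params("wrist"))
E
```

```text
pics
{'clock': 0.0, 'qpos': [-1.263, 0.277, 1.506, 0.0, 1.361, -0.121], 'qd': [-0.0, 0.001, 0.0, -0.001, 0.001, 0.001], 'effort': [0.0, -41.678, -24.581, -0.0, 0.011, -0.0], 'position': [0.239, -0.522, 0.217], 'ee_rot': [-0.001, 0.977, 0.213, -0.0], 'contact_force': [-0.1, 0.265, -0.464], 'moment': [-0.01, 0.023, -0.024], 'gripper_force': 0.0, 'width': 0.085}
side {'fx': 514.7667, 'fy': 514.7667, 'cx': 325.4906, 'cy': 201.7419, 'R': [[-0.9, -0.4357, 0.0136], [-0.262, 0.5159, -0.8156], [0.3483, -0.7376, -0.5785]], 't': [0.571, 0.2456, 0.9482]}
top {'fx': 365.346, 'fy': 365.346, 'cx': 319.384, 'cy': 200.2786, 'R': [[0.0307, -0.9994, 0.0131], [-0.9945, -0.0319, -0.0999], [0.1002, -0.0099, -0.9949]], 't': [-0.0368, 0.6258, 1.0982]}
{'fx': 323.7538519113669, 'fy': 323.7538519113669, 'cx': 315.04733133121863, 'cy': 195.58656084991557, 'tool_from_camera': array([[ 5.36951006e-04, -9.48782361e-01, -3.15929966e-01,
         8.10291553e-02],
       [ 9.99999806e-01,  6.09233429e-04, -1.30025748e-04,
         5.72023722e-04],
       [ 3.15841233e-04, -3.15929834e-01,  9.48782504e-01,
        -1.55933990e-01],
       [ 0.00000000e+00,  0.00000000e+00,  0.00000000e+00,
         1.00000000e+00]])}
```

View pics/top0.png

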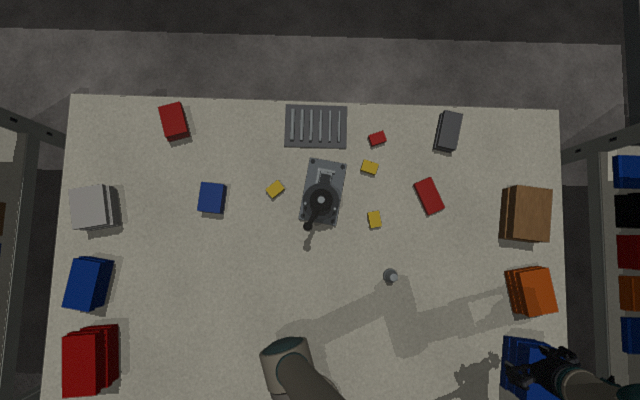

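View pics/side0.png

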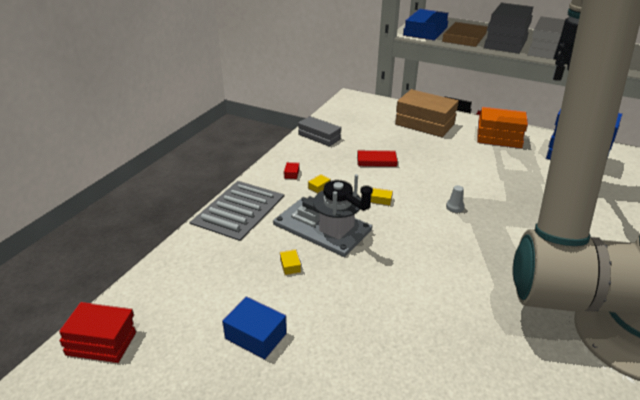

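Top view: the fixture is at (322,195), with the crown at about (321,200) and the black grip at (307,227). Side view: crown at about (338,185), grip at about (367,197). Possible mix-ups for the grip are the crown or disc (321,200), the stop pins and the collet holder (390,276). I choose the black upright cylinder at the lever end, and check it in a close crop.

Run:
```python
import cv2,numpy as np
a=cv2.imread("pics/top0.png")[150:250,270:370]; b=cv2.imread("pics/side0.png")[160:260,270:390]
a=cv2.resize(a,(400,400),interpolation=cv2.INTER_CUBIC)
b=cv2.resize(b,(400,400*100//120),interpolation=cv2.INTER_CUBIC)
c=np.zeros((400,800,3),np.uint8); c[:,:400]=a; c[:b.shape[0],400:]=b
c=np.clip(c.astype(float)*1.5,0,255).astype(np.uint8)
cv2.imwrite("pics/crop0.png",c)
```

```text
(no output)
```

View pics/crop0.png

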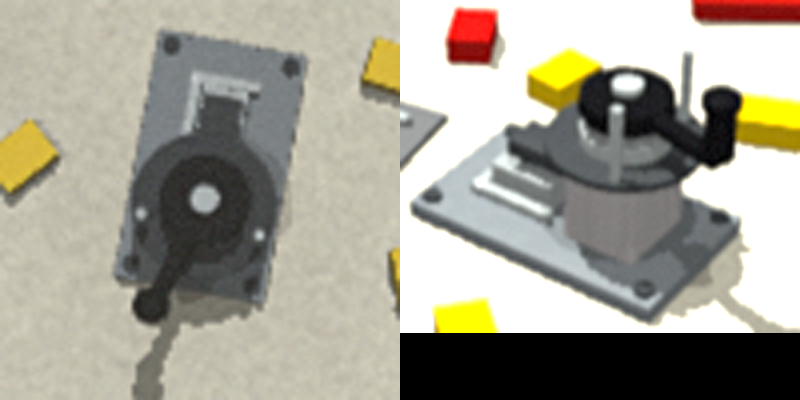

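```bash
cat > h.py <<'E'
from rig import manip
import numpy as np
def ray(n,u,v):
    p=manip.camera_params(n); R=np.array(p["R"]);t=np.array(p["t"])
    return -R.T@t, R.T@np.array([(u-p["cx"])/p["fx"],(v-p["cy"])/p["fy"],1])
def onz(n,u,v,z):
    o,d=ray(n,u,v); return o+d*(z-o[2])/d[2]
def tri(a,b):
    A=np.zeros((3,3));B=np.zeros(3)
    for o,d in (ray("top",*a),ray("side",*b)):
        d=d/np.linalg.norm(d);P=np.eye(3)-np.outer(d,d);A+=P;B+=P@o
    return np.linalg.solve(A,B)
E
python3 - <<'E'
from h import *
T=lambda x,y:(270+x/4,150+y/4); S=lambda x,y:(270+(x-400)*.3,160+y*.3)
np.set_printoptions(precision=4,suppress=True)
print("crown tri",tri(T(204,199),S(628,85)), onz("top",*T(204,199),.11))
print("grip tri",tri(T(151,302),S(722,100)), onz("top",*T(151,303),.171))
p1=onz("top",*T(140,214),.145);p2=onz("top",*T(259,235),.145);print("pins",p1,p2,np.linalg.norm(p1-p2), 2*.046*np.sin(1.14))
print("pin1 tri",tri(T(140,214),S(616,108)),"pin2",tri(T(259,235),S(687,57)))
d=p2-p1; print("pin axis yaw",np.arctan2(d[1],d[0]))
c=[onz("top",*T(*q),.015) for q in [(160,30),(305,55),(265,300),(118,275)]]
for i,j in((3,0),(2,1)):
  e=c[j]-c[i];print("plate",np.linalg.norm(e),np.arctan2(e[1],e[0]))
E
```

```text
crown tri [ 0.6171 -0.021   0.1324] [ 0.6204 -0.021   0.11  ]
grip tri [0.5416 0.0129 0.1644] [0.5428 0.0134 0.171 ]
pins [0.6049 0.0236 0.145 ] [ 0.593  -0.0594  0.145 ] 0.08386104321878074 0.08359428164266125
pin1 tri [0.6045 0.0235 0.1453] pin2 [ 0.5926 -0.06    0.1385]
pin axis yaw -1.7142660787251485
plate 0.1970934031093848 -0.13367748050163622
plate 0.19674432095308106 -0.1360013538559721
```

Crop: crown at (204,199), round black grip at (151,303), pins at (140,214) and (259,235). Axis is about (0.618,-0.0206), fixture yaw about -0.14, lever about +0.28, grip about (0.540,0.014). Moving above it.

Emit:
move_arm --deltas '[[[0.621,-0.452,-0.05,-1,-1],[0.621,-0.452,-0.05,-1,-1],[0.621,-0.452,-0.05,-1,-1],[0.621,-0.452,-0.05,-1,-1],[0.621,-0.452,-0.05,-1,-1],[0.621,-0.452,-0.05,-1,-1],[0.621,-0.452,-0.05,-1,-1],[0.621,-0.452,-0.05,-1,-1],[0.621,-0.452,-0.05,-1,-1],[0.621,-0.452,-0.05,-1,-1],[0.621,-0.452,-0.05,-1,-1],[0.621,-0.452,-0.05,-1,-1]]]'

```text
clock: 1.3
position: [0.5332, 0.0008, 0.2567]
ee_rot: [-0.0, 0.438, 0.899, -0.0]
contact_force: [0.6, -1.2, 0.8]
width: 0.0856
gripper_force: 0.0
```

```bash
cat >> h.py <<'E'
AX=np.array([.618,-.0206]); FY=-.14
np.set_printoptions(precision=4,suppress=True)
def st(show=True):
    s=manip.get_state(); q=s["ee_rot"]; p=np.array(s["position"])
    yaw=2*np.arctan2(q[2],q[1]); yaw=(yaw+np.pi)%(2*np.pi)-np.pi
    F=np.array(s["contact_force"]);M=np.array(s["moment"]); r=p[:2]-AX
    th=(np.pi+FY-np.arctan2(r[1],r[0])+np.pi)%(2*np.pi)-np.pi
    T=-(M[2]+r[0]*F[1]-r[1]*F[0])  # clockwise torque ON tool
    if show: print("t",round(s["clock"],2),"p",p,"yaw",round(yaw,3),"rad",round(np.hypot(*r),4),"lever",round(th,3),"F",F,"Mz",round(M[2],3),"resist torque",round(-T,3),"w",round(s["width"],4),"g",s["gripper_force"],"q",np.array(s["qpos"]))
    return s,p,yaw
def go(th,z,r=.085,off=0,cmd=None):
    """deltas (normalised) to put tool at lever angle th, x axis pointing outward+off"""
    s,p,yaw=st(False)
    if cmd is not None: p,yaw=np.array(cmd[:3]),cmd[3]
    a=np.pi+FY-th; tgt=np.array([AX[0]+r*np.cos(a),AX[1]+r*np.sin(a),z]); d=tgt-p
    ty=a+off; w=-((ty-yaw+np.pi)%(2*np.pi)-np.pi)
    out=np.array([d[0]*np.cos(yaw)+d[1]*np.sin(yaw),d[0]*np.sin(yaw)-d[1]*np.cos(yaw),-d[2]])/.8
    print("th",round(th,3),"rows",np.round(out,4).tolist(),round(w/np.radians(120),4))
    return out
E
python3 - <<'E'
from h import *
st(); go(.28,.25)
E
```

```text
t 1.3 p [0.5332 0.0008 0.2567] yaw 2.235 rad 0.0874 lever 0.107 F [ 0.5922 -1.2068  0.8249] Mz 0.005 resist torque 0.094 w 0.0856 g 0.0 q [-0.1288  0.193   1.5218 -0.0003  1.4272 -0.7932]
th 0.28 rows [0.0076, 0.0173, 0.0084] -0.2322
```

Emit:
move_arm --deltas '[[[0.0076,0.0173,0.0084,-0.23,-1],[0.0076,0.0173,0.0084,-0.23,-1],[0.0076,0.0173,0.0084,-0.23,-1],[0.0076,0.0173,0.0084,-0.23,-1],[0.0076,0.0173,0.0084,-0.23,-1],[0.0076,0.0173,0.0084,-0.23,-1]]]'

```text
clock: 1.9
position: [0.5399, 0.012, 0.2498]
ee_rot: [-0.0, 0.214, 0.977, -0.0]
contact_force: [0.0, 1.1, 0.3]
width: 0.0853
gripper_force: 0.0
```

Run:
```python
from h import *
import cv2
st(); go(.28,.25)
im=manip.get_image("wrist"); cv2.imwrite("pics/w0.png",np.clip(im[:,:,::-1]*1.4,0,255).astype(np.uint8))
```

```text
t 1.9 p [0.5399 0.012  0.2498] yaw 2.71 rad 0.0847 lever 0.255 F [0.0222 1.0628 0.294 ] Mz 0.019 resist torque -0.065 w 0.0853 g 0.0 q [-0.1066  0.2067  1.5207 -0.0001  1.4148 -1.2454]
th 0.28 rows [0.0005, 0.0026, -0.0002] -0.0057
```

View pics/w0.png

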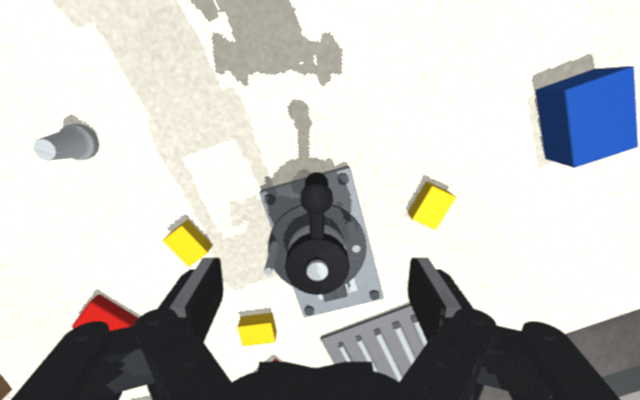

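The wrist view shows the crown at (317,270), the grip top at about (317,199) and the lever straight along the tool x axis. I cast these two to refine.

```bash
cat >> h.py <<'E'
def won(u,v,z,s=None):
    s=s or manip.get_state(); p=manip.camera_params("wrist"); C=np.array(p["tool_from_camera"])
    from scipy.spatial.transform import Rotation as Ro
    q=s["ee_rot"]; R=Ro.from_quat([q[1],q[2],q[3],q[0]]).as_matrix()
    o=R@C[:3,3]+np.array(s["position"]); d=R@C[:3,:3]@np.array([(u-p["cx"])/p["fx"],(v-p["cy"])/p["fy"],1])
    return o+d*(z-o[2])/d[2]
E
python3 - <<'E'
from h import *
c=won(317,270,.13); print(c)
for z in(.171,.177):
  g=won(317,199,z); d=g-c; print(g,np.hypot(*d[:2]),np.pi-np.arctan2(d[1],d[0])-.14, )
print(won(357,248,.145),won(269,270,.145))
E
```

```text
[ 0.6197 -0.0231  0.13  ]
[0.5403 0.0129 0.171 ] 0.08716041487818986 0.2866684940736449
[0.5384 0.0138 0.177 ] 0.08922820281497836 0.28633470585320364
[0.6058 0.0226 0.145 ] [ 0.5928 -0.0595  0.145 ]
```

Emit:
move_arm --deltas '[[[0.0005,0.003,0.06,-0.004,-1],[0.0005,0.003,0.1,-0.004,-1],[0.0005,0.003,0.134,-0.004,-1],[0.0005,0.003,0.134,-0.004,0.2],[0.0005,0.003,0.134,-0.004,1],[0.0005,0.003,0.134,-0.004,1],[0.0005,0.003,0.134,-0.004,1],[0.0005,0.003,0.134,-0.004,1],[0.0005,0.003,0.134,-0.004,1],[0.0005,0.003,0.134,-0.004,1]]]' --squeeze 25

```text
clock: 2.95
position: [0.5416, 0.0137, 0.1448]
ee_rot: [0.002, 0.21, 0.978, -0.0]
contact_force: [-1.9, -1.5, 6.1]
width: 0.0244
gripper_force: 24.4
```

Run:
```python
from h import *
st(); print(won(0,0,0)*0)
```

```text
t 2.95 p [0.5416 0.0137 0.1448] yaw 2.719 rad 0.0838 lever 0.282 F [-1.9323 -1.4928  6.1011] Mz 0.002 resist torque 0.182 w 0.0244 g 24.413798907771707 q [-0.1023  0.2766  1.6948 -0.0013  1.167  -1.2501]
[ 0. -0.  0.]
```

```bash
cat >> h.py <<'E'
def arc(c0,ths,z,r=.085,g=1):
    """c0: commanded (x,y,z,yaw) at call begin; prints rows"""
    R=[]
    for i,th in enumerate(ths):
        zz=z[i] if np.ndim(z) else z; a=np.pi+FY-th
        d=np.array([AX[0]+r*np.cos(a),AX[1]+r*np.sin(a),zz])-c0[:3]; y=c0[3]
        w=-((a-y+np.pi)%(2*np.pi)-np.pi)
        R.append([round(float(v),4) for v in (np.array([d[0]*np.cos(y)+d[1]*np.sin(y),d[0]*np.sin(y)-d[1]*np.cos(y),-d[2]])/.8)]+[round(float(w/np.radians(120)),3),g])
    print(R)
def cmd(th,z,r=.085):
    a=np.pi+FY-th; return np.array([AX[0]+r*np.cos(a),AX[1]+r*np.sin(a),z,a])
E
sed -i 's/^AX=.*FY=-.14/AX=np.array([.6185,-.021]); FY=-.14/' h.py
python3 - <<'E'
from h import *
arc(np.array([.5405,.0138,.1427,2.717]),[.38,.47,.56],.142)
E
```

```text
[[-0.001, 0.0106, 0.0009, 0.046, 1], [-0.0023, 0.0201, 0.0009, 0.089, 1], [-0.0045, 0.0294, 0.0009, 0.131, 1]]
```

Emit:
move_arm --deltas '[[[-0.001,0.0106,0.0009,0.046,1],[-0.0023,0.0201,0.0009,0.089,1],[-0.0045,0.0294,0.0009,0.131,1]]]'

```text
clock: 3.25
position: [0.5539, 0.0329, 0.1447]
ee_rot: [0.002, 0.343, 0.939, -0.001]
contact_force: [-3.8, -4.1, 10.0]
width: 0.0241
gripper_force: 24.7
```

Run:
```python
from h import *
st(); arc(cmd(.56,.142),[.62,.68,.74,.79,.79],.142)
```

```text
t 3.25 p [0.5539 0.0329 0.1447] yaw 2.442 rad 0.0842 lever 0.555 F [-3.7997 -4.0941  9.9986] Mz 0.105 resist torque 0.574 w 0.0241 g 24.68701330013573 q [-0.0637  0.296   1.6663 -0.0037  1.1772 -0.9333]
[[-0.0002, 0.0064, -0.0, 0.029, 1], [-0.0008, 0.0127, -0.0, 0.057, 1], [-0.0017, 0.019, -0.0, 0.086, 1], [-0.0028, 0.0242, -0.0, 0.11, 1], [-0.0028, 0.0242, -0.0, 0.11, 1]]
```

Emit:
move_arm --deltas '[[[-0.0002,0.0064,0,0.029,1],[-0.0008,0.0127,0,0.057,1],[-0.0017,0.019,0,0.086,1],[-0.0028,0.0242,0,0.11,1]]]'

```text
clock: 3.65
position: [0.5681, 0.0462, 0.1447]
ee_rot: [0.002, 0.448, 0.894, -0.001]
contact_force: [-3.8, -4.4, 9.3]
width: 0.0243
gripper_force: 24.7
```

Run:
```python
from h import *
st(); c=cmd(.79,.142)
arc(c,[.78]*4,[.147,.152,.156,.156])
```

```text
t 3.65 p [0.5681 0.0462 0.1447] yaw 2.213 rad 0.084 lever 0.787 F [-3.7727 -4.4442  9.3064] Mz 0.133 resist torque 0.61 w 0.0243 g 24.69176759943366 q [-0.0386  0.3175  1.6338 -0.0038  1.1884 -0.6793]
[[-0.0, -0.0011, -0.0063, -0.005, 1], [-0.0, -0.0011, -0.0125, -0.005, 1], [-0.0, -0.0011, -0.0175, -0.005, 1], [-0.0, -0.0011, -0.0175, -0.005, 1]]
```

Emit:
move_arm --deltas '[[[0,-0.001,-0.006,-0.005,1],[0,-0.001,-0.0125,-0.005,1],[0,-0.001,-0.019,-0.005,1],[0,-0.001,-0.02,-0.005,1],[0,-0.001,-0.02,-0.005,1]]]' --squeeze 45

```text
clock: 4.15
position: [0.5677, 0.0458, 0.1571]
ee_rot: [0.001, 0.442, 0.897, -0.001]
contact_force: [3.9, -4.2, -10.3]
width: 0.0232
gripper_force: 44.7
```

Run:
```python
from h import *
st(); c=cmd(.78,.158)
arc(c,[.7,.6],.158)
```

```text
t 4.15 p [0.5677 0.0458 0.1571] yaw 2.225 rad 0.0839 lever 0.781 F [  3.8978  -4.2105 -10.3068] Mz -0.012 resist torque -0.059 w 0.0232 g 44.748786985874176 q [-0.04    0.3077  1.6152 -0.0027  1.218  -0.6934]
[[-0.0003, -0.0085, -0.0, -0.038, 1], [-0.0017, -0.019, -0.0, -0.086, 1]]
```

Emit:
move_arm --deltas '[[[-0.0003,-0.0085,0,-0.038,1],[-0.0017,-0.019,0,-0.086,1]]]'

```text
clock: 4.35
position: [0.5563, 0.0357, 0.1568]
ee_rot: [0.0, 0.358, 0.934, -0.001]
contact_force: [3.4, -4.8, -10.2]
width: 0.0231
gripper_force: 44.8
```

Run:
```python
from h import *
st(); c=cmd(.6,.158)
arc(c,np.r_[np.arange(.47,-.8,-.13),-.8,-.8],.158)
```

```text
t 4.35 p [0.5563 0.0357 0.1568] yaw 2.409 rad 0.0841 lever 0.599 F [  3.4434  -4.8204 -10.2212] Mz -0.032 resist torque 0.072 w 0.0231 g 44.79578749858774 q [-0.0593  0.2909  1.6413 -0.0024  1.2091 -0.897 ]
[[-0.0009, -0.0138, -0.0, -0.062, 1], [-0.0036, -0.0273, -0.0, -0.124, 1], [-0.008, -0.0404, -0.0, -0.186, 1], [-0.014, -0.0528, -0.0, -0.248, 1], [-0.0217, -0.0643, -0.0, -0.31, 1], [-0.0307, -0.0747, -0.0, -0.372, 1], [-0.041, -0.0839, -0.0, -0.434, 1], [-0.0525, -0.0916, -0.0, -0.497, 1], [-0.0648, -0.0978, -0.0, -0.559, 1], [-0.0778, -0.1024, -0.0, -0.621, 1], [-0.0882, -0.1047, -0.0, -0.668, 1], [-0.0882, -0.1047, -0.0, -0.668, 1]]
```

Swings freely. Going back to -0.8.

Emit:
move_arm --deltas '[[[-0.0009,-0.0138,0,-0.062,1],[-0.0036,-0.0273,0,-0.124,1],[-0.008,-0.0404,0,-0.186,1],[-0.014,-0.0528,0,-0.248,1],[-0.0217,-0.0643,0,-0.31,1],[-0.0307,-0.0747,0,-0.372,1],[-0.041,-0.0839,0,-0.434,1],[-0.0525,-0.0916,0,-0.497,1],[-0.0648,-0.0978,0,-0.559,1],[-0.0778,-0.1024,0,-0.621,1],[-0.0882,-0.1047,0,-0.668,1],[-0.0882,-0.1047,0,-0.668,1]]]'

```text
clock: 5.55
position: [0.5507, -0.0729, 0.1563]
ee_rot: [-0.002, -0.325, 0.946, 0.001]
contact_force: [-0.2, -2.0, -9.5]
width: 0.0232
gripper_force: 44.8
```

Run:
```python
from h import *
st(); c=cmd(-.8,.158)
arc(c,[-.8]*5,[.153,.149,.145,.142,.142])
```

```text
t 5.55 p [ 0.5507 -0.0729  0.1563] yaw -2.48 rad 0.0854 lever -0.793 F [-0.2233 -2.017  -9.5362] Mz -0.101 resist torque 0.024 w 0.0232 g 44.78553026681766 q [-0.2567  0.2906  1.6429 -0.0002  1.2123 -2.4887]
[[-0.0, 0.0, 0.0063, -0.0, 1], [-0.0, 0.0, 0.0113, -0.0, 1], [-0.0, 0.0, 0.0163, -0.0, 1], [-0.0, 0.0, 0.02, -0.0, 1], [-0.0, 0.0, 0.02, -0.0, 1]]
```

Emit:
move_arm --deltas '[[[0,0.001,0.0063,0.004,1],[0,0.001,0.0113,0.004,1],[0,0.001,0.0163,0.004,1],[0,0.001,0.019,0.004,1],[0,0.001,0.019,0.004,1]]]'

```text
clock: 6.05
position: [0.5509, -0.0732, 0.1452]
ee_rot: [-0.0, -0.321, 0.947, -0.002]
contact_force: [-6.0, -5.9, 3.9]
width: 0.023
gripper_force: 45.9
```

Run:
```python
from h import *
st(); c=cmd(-.79,.143)
arc(c,[-.7,-.6],.142)
```

```text
t 6.05 p [ 0.5509 -0.0732  0.1452] yaw -2.487 rad 0.0854 lever -0.797 F [-5.9759 -5.8645  3.8965] Mz 0.063 resist torque 0.148 w 0.023 g 45.886454209685326 q [-0.2548  0.2971  1.6634 -0.0038  1.1795 -2.4787]
[[-0.0004, 0.0095, 0.0013, 0.043, 1], [-0.0019, 0.0201, 0.0013, 0.091, 1]]
```

Emit:
move_arm --deltas '[[[-0.0004,0.0095,0.0013,0.043,1],[-0.0019,0.0201,0.0013,0.091,1]]]' --squeeze 25

```text
clock: 6.25
position: [0.5428, -0.0601, 0.1451]
ee_rot: [0.001, -0.228, 0.974, -0.003]
contact_force: [-3.6, -5.8, 8.7]
width: 0.0228
gripper_force: 46.2
```

Run:
```python
from h import *
st(); c=cmd(-.6,.142)
arc(c,[-.5,-.4,-.3,-.2,-.1,0],.142,r=.0855)
```

```text
t 6.25 p [ 0.5428 -0.0601  0.1451] yaw -2.681 rad 0.0852 lever -0.617 F [-3.5767 -5.8483  8.6796] Mz 0.335 resist torque 0.638 w 0.0228 g 46.232597921043634 q [-0.2345  0.2826  1.6852 -0.005   1.1703 -2.2639]
[[0.0001, 0.0107, -0.0, 0.048, 1], [-0.0015, 0.0212, -0.0, 0.095, 1], [-0.0041, 0.0316, -0.0, 0.143, 1], [-0.0078, 0.0416, -0.0, 0.191, 1], [-0.0125, 0.0512, -0.0, 0.239, 1], [-0.018, 0.0603, -0.0, 0.286, 1]]
```

Emit:
move_arm --deltas '[[[0.0001,0.0107,0,0.048,1],[-0.0015,0.0212,0,0.095,1],[-0.0041,0.0316,0,0.143,1],[-0.0078,0.0416,0,0.191,1],[-0.0125,0.0512,0,0.239,1],[-0.018,0.0603,0,0.286,1]]]'

```text
clock: 6.85
position: [0.5347, -0.0095, 0.145]
ee_rot: [0.002, 0.07, 0.998, -0.002]
contact_force: [-2.9, -5.7, 6.8]
width: 0.0231
gripper_force: 46.2
```

Run:
```python
from h import *
st(); c=cmd(0,.142,.0855)
arc(c,[.06,.12,.18],.142,r=.085)
arc(c,[.06,.12,.18,.24,.3],.142,r=.085)
```

```text
t 6.85 p [ 0.5347 -0.0095  0.145 ] yaw 3.002 rad 0.0846 lever -0.003 F [-2.8894 -5.7361  6.7886] Mz 0.077 resist torque 0.591 w 0.0231 g 46.15400639595464 q [-0.1456  0.266   1.7098 -0.0034  1.1615 -1.5759]
[[-0.0008, 0.0064, -0.0, 0.029, 1], [-0.0014, 0.0127, -0.0, 0.057, 1], [-0.0023, 0.019, -0.0, 0.086, 1]]
[[-0.0008, 0.0064, -0.0, 0.029, 1], [-0.0014, 0.0127, -0.0, 0.057, 1], [-0.0023, 0.019, -0.0, 0.086, 1], [-0.0037, 0.0253, -0.0, 0.115, 1], [-0.0054, 0.0314, -0.0, 0.143, 1]]
```

Emit:
move_arm --deltas '[[[-0.0008,0.0064,0,0.029,1],[-0.0014,0.0127,0,0.057,1],[-0.0023,0.019,0,0.086,1]]]'

```text
clock: 7.15
position: [0.5382, 0.005, 0.145]
ee_rot: [0.002, 0.158, 0.987, -0.002]
contact_force: [-3.7, -6.4, 8.2]
width: 0.023
gripper_force: 46.2
```

Run:
```python
from h import *
st(); c=cmd(.18,.142)
arc(c,[.24,.3,.36],.142)
```

```text
t 7.15 p [0.5382 0.005  0.145 ] yaw 2.824 rad 0.0844 lever 0.174 F [-3.6519 -6.351   8.2106] Mz 0.056 resist torque 0.661 w 0.023 g 46.24678544118069 q [-0.1173  0.2715  1.7017 -0.0041  1.1649 -1.3691]
[[-0.0002, 0.0064, -0.0, 0.029, 1], [-0.0008, 0.0127, -0.0, 0.057, 1], [-0.0017, 0.019, -0.0, 0.086, 1]]
```

Emit:
move_arm --deltas '[[[-0.0002,0.0064,0,0.029,1],[-0.0008,0.0127,0,0.057,1],[-0.0017,0.019,0,0.086,1]]]'

```text
clock: 7.45
position: [0.5442, 0.0187, 0.145]
ee_rot: [0.002, 0.246, 0.969, -0.002]
contact_force: [-4.2, -6.9, 7.5]
width: 0.023
gripper_force: 46.2
```

Run:
```python
from h import *
st(); c=cmd(.36,.142)
arc(c,[.42,.48],.142)
```

```text
t 7.45 p [0.5442 0.0187 0.145 ] yaw 2.644 rad 0.0842 lever 0.351 F [-4.2058 -6.8649  7.5204] Mz 0.2 resist torque 0.877 w 0.023 g 46.22047059958277 q [-0.0903  0.2806  1.6884 -0.0047  1.1693 -1.1621]
[[-0.0002, 0.0064, -0.0, 0.029, 1], [-0.0008, 0.0127, -0.0, 0.057, 1]]
```

Emit:
move_arm --deltas '[[[-0.0002,0.0055,0,0.024,1],[-0.0006,0.0105,0,0.048,1]]]'

```text
clock: 7.65
position: [0.5485, 0.0257, 0.145]
ee_rot: [0.002, 0.294, 0.956, -0.002]
contact_force: [-4.4, -7.5, 8.3]
width: 0.0229
gripper_force: 46.2
```

Run:
```python
from h import *
st(); c=cmd(.46,.142)
arc(c,[.48,.50],.142)
```

```text
t 7.65 p [0.5485 0.0257 0.145 ] yaw 2.544 rad 0.0841 lever 0.449 F [-4.3872 -7.4809  8.2806] Mz 0.27 resist torque 0.999 w 0.0229 g 46.240098271518946 q [-0.0766  0.2873  1.6785 -0.005   1.1729 -1.0483]
[[-0.0, 0.0021, -0.0, 0.01, 1], [-0.0001, 0.0042, -0.0, 0.019, 1]]
```

Emit:
move_arm --deltas '[[[0,-0.0012,0,-0.006,1],[0,-0.0024,0,-0.012,1],[0,-0.0024,0,-0.012,0.2],[0,-0.0024,0,-0.012,-0.2],[0,-0.0024,0,-0.012,-0.6],[0,-0.0024,0,-0.012,-0.6],[0,-0.0024,0,-0.012,-0.6]]]'

```text
clock: 8.35
position: [0.5475, 0.0261, 0.1419]
ee_rot: [0.0, 0.282, 0.959, 0.0]
contact_force: [-0.4, -0.5, 0.1]
width: 0.0683
gripper_force: 0.0
```

Run:
```python
from h import *
st()
```

```text
t 8.35 p [0.5475 0.0261 0.1419] yaw 2.57 rad 0.0852 lever 0.446 F [-0.4198 -0.5377  0.0829] Mz 0.041 resist torque 0.099 w 0.0683 g 0.0 q [-0.0795  0.2896  1.6835  0.0004  1.1684 -1.079 ]
```

Emit:
move_arm --deltas '[[[0,0,0,0,-0.8],[0,0,-0.05,0,-0.8],[0,0,-0.1,0,-0.8],[0,0,-0.15,0,-0.8],[0,0,-0.2,0,-0.8],[0,0,-0.2,0,-0.8],[0,0,-0.2,0,-0.8]]]'

```text
clock: 9.05
position: [0.5477, 0.0258, 0.3027]
ee_rot: [0.001, 0.282, 0.959, 0.0]
contact_force: [-0.5, -0.5, -0.9]
width: 0.0773
gripper_force: 0.0
```

Run:
```python
from h import *
import cv2
s,_,_=st()
w=manip.get_image("wrist"); b=manip.get_image("side")[160:260,270:390]
b=cv2.resize(b,(400,333),interpolation=cv2.INTER_CUBIC); o=cv2.imread("pics/side0.png")[160:260,270:390,::-1]
o=cv2.resize(o,(400,333),interpolation=cv2.INTER_CUBIC)
c=np.hstack([o,b]); cv2.imwrite("pics/end.png",np.clip(c[:,:,::-1]*1.5,0,255).astype(np.uint8))
```

```text
t 9.05 p [0.5477 0.0258 0.3027] yaw 2.57 rad 0.0849 lever 0.445 F [-0.5497 -0.5102 -0.9407] Mz 0.006 resist torque 0.068 w 0.0773 g 0.0 q [-0.0798  0.1985  1.4036  0.      1.5375 -1.0791]
```

View pics/end.png

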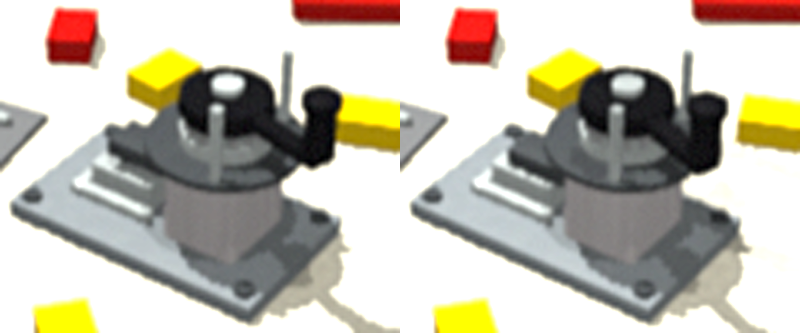

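The right half shows the lever hub at the same height as when it was seated at the start, with its cap at (628,85). The strap is down on the blank at about (530,165), and the blank is still between its ribs. The neighbouring objects in the crop have not moved. Handing in.

```bash
python3 -c "
from rig import manip
print(manip.sign_off())"
```

```text
the job is handed in; nothing more can be done
None
```

The job is handed in: the blank is clamped after two swings. The last measured turning torque was about 1.0 N m (possibly 0.9, as the sensor read up to 0.1 with nothing touching), or roughly 11–12 N at the grip. The lever looks fully seated at about 0.45 rad, clear of the stop pins, and the gripper is off it.

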